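# Turn over the viaduct deck section and close the span

## Robot

A 6-joint arm with a two-finger parallel gripper is mounted at the origin on the work surface. World frame = base frame: x ahead of the robot, y to its left, z up, the work surface at z = 0. Lengths are in m, angles in degrees, forces in N, time in s.
With the tool pointing down it reaches from about 0.3 to 1 m from the base axis. Payload 5.1 kg.
Tool frame: the origin (TCP) lies between the finger pads; the fingertips stand 17 mm ahead of it and the grasp point (between the pads) lies 2 mm behind it; z points along the fingers, y is the line along which they close (so a half turn about z gives the same grasp; the last joint's range is limited). The gripper opens to 95 mm and grips with 3 to 60 N. Pads are 20 mm wide; open, the fingers measure 119 mm over their backs; the gripper's body (75 mm by 180 mm) begins 59 mm behind the grasp point.
Start: joints at [63.163, 7.093, 94.555, -0, 78.352, -4.733], TCP at [0.245, 0.602, 0.232] pointing down, gripper open.
Joint ranges: [-149.61, 149.61], [-58.7, 133.49], [1.44, 155.28], [-77.14, 257.14], [18.33, 153.61], [-166.67, 166.67]. Speed limits (degrees/s): [147.25, 147.25, 180, 180, 180, 180].

## Interface

Orientations are given as [roll, pitch, yaw] about the fixed x, y, z axes, in that order (R = Rz(yaw) Ry(pitch) Rx(roll)).
In Python, from station import arm gives the robot as it stands. Calls block until the motion is done:
- arm.move_pose(position, orientation): joint-space move of the TCP to a pose.
- arm.move_linear(position, orientation=None, max_speed=0.15): straight line of the TCP; orientation=None keeps the orientation; max_speed is the mean speed in m/s.
- arm.move_joints(angles): joint-space move.
- arm.set_gripper(opening): opening from 0.0 (shut) to 1.0 (fully open); the grip force is fixed at half the most; returns when the fingers have stopped.
- arm.sleep(seconds).
- arm.inverse_kinematics(position, orientation): joint angles nearest the present ones, or None.
- arm.get_obs(): the state.
- arm.get_image(name): name is "side" or "top"; returns (picture, depth): 420x560x3 uint8, blue, green, red; 420x560 float32, m along the optical axis (not along the pixel's ray), 0 where there is no reading.
- arm.camera_model(name): a dict with "vertical_fov" (degrees; the focal length in pixels is half the picture's height over the tangent of half this angle, whatever the lens; pixels are square), "cx", "cy" (the principal point, pixels), "R" (3x3) and "t" (3): a world point X has camera coordinates R X + t. Camera axes: x right, y down, z forward; pixel columns grow to the right and rows downward; lengths in m; the calibration is good to about 2 mm. A picture is of the moment at which its call begins. camera_model takes no time and is no camera call.
A pose or a line that the arm cannot do raises arm.IKError and nothing moves.
- arm.job_done(): hands the job in; it is judged then, once.
Trained networks look in the newest picture that a camera, given by its name, has taken for a name from the list of things; names that differ only in an ending like _2 or _b are one class to them, and where a whole thing is asked for, a point or a joint stands for the part that bears it (a point fixed in the world has none). Each returns a list of dicts, best first, with "p" (0 to 1); they miss things now and then, are a little off and sometimes report something else, mostly with a low value. They report only what shows in the picture. A call takes as long as a camera call. They do not tell look-alikes from the thing itself.
- arm.cut_out(camera, name): "pixels" (420x560 bool, what is visible of it) and "uv" ([column, row] in pixels, amid what is visible of it).
The state is a dict: "time": time; "qpos": joint angles; "joint_vel": joint speeds; "joint_efforts": joint torques, N m; "tcp_pos": TCP position; "ee_rot": TCP orientation; "force": force on the tool from outside, world axes, zero at the start; "ft_torque": the same for the moment, N m; "gripper_width": opening from 0.0 (shut) to 1.0 (fully open); "finger_force": force on a finger pad.
Only numpy, scipy, OpenCV 4.12 (cv2) and the standard library are available. Lean on these libraries where they do the work, as an engineer would, in place of code of your own. Each camera call takes 0.05 s, during which the arm holds its last target. There are 200 camera calls.

## Task

Close the open span of the steel viaduct: stack the loose yellow pier box upright and squarely on the short pier, and turn the blue deck section over so that its track faces up and lay it level across the pier box and the abutment, centred over the two and in line with the track of the finished approach span. Do not let the deck section topple over on the way, and leave the engine, the tank wagons and the signal cabin where they stand.

Things in the scene. Friction and masses are not known exactly. Their poses are not given: they have to be found in the camera images.
- viaduct: Fixed dark steel viaduct, 277 mm long. Origin on the board, midway in the open span; y along the track, x across, z up. Short pier: block 60 (x) by 44 (y), 40 mm high, centred at y = -50 mm, nothing beyond it. Abutment: same outline, 70 mm high, at y = +50 mm (56 mm free between the two).
- approach_end (a point): Mid-width of the finished approach span's near end, on top of its blue slab, 88 mm above the board, y = +85 mm on the viaduct; axes as the viaduct. Slab 64 mm wide, 18 thick, running 120 mm towards +y; its rails stand 4 mm above it. The laid deck section ends 10 mm short of it.
- pier_top (a point): Centre of the top face of the short pier, 40 mm above the board; axes as the viaduct. The pier box belongs here: with its origin at this point and its outline matching the pier's, its top is level with the abutment.
- span_seat (a point): Point midway between pier and abutment at bearing height, 70 mm above the board; axes as the viaduct. The centre of the laid deck section's underside belongs here, its long side along y (either way round).
- pier_box: Loose closed steel box painted yellow, 60 (x) by 44 (y) by 30 mm high (z), flat top and bottom, about 0.25 kg, standing upright on the board. Origin at the centre of its underside.
- deck: Loose deck section, about 0.3 kg: blue slab 64 (x, width) by 150 (y, length) by 18 mm (z). Origin at the slab's centre; +z points out of the brown track face. Starts flat on the board, track down on its rails, origin 13 mm up; laid in place the origin is 79 mm up. It stands by itself on either flat end (64 by 18 mm), origin 75 mm up, if let go upright and gently.
- track_face (a point): Middle of the deck section's brown track face, 9 mm from the slab's centre; axes as the deck section. Two steel rails run the full length (y) at x = -14 and +14 mm and stand 4 mm proud. The other face is flat plain blue.
- engine: Black plastic steam engine 150 mm long (y), 46 wide, 68 high, loose on the siding. Origin at the centre of its underside. Leave alone.
- wagon_1: Silver tank wagon 116 mm long (y), 36 wide, 57 high, loose on the siding. Origin at the centre of its underside. Leave alone.
- wagon_2: Silver tank wagon 116 mm long (y), 36 wide, 57 high, loose on the siding. Origin at the centre of its underside. Leave alone.
- cabin: White ceramic signal cabin with a blue roof, 85 (x) by 94 (y) by 93 mm high, loose. Origin at the centre of its underside. Leave alone.
Mind the look-alikes: they are no part of the job. There is more than one size of the pier_box; the job needs the middle-sized.

How it is judged (in metres and radians):
At the end, for the whole second after the job is handed in: Pier box upright on the short pier, within 7 mm each way and 0.1 rad of square; deck section track up, level within 0.06 rad, on box and abutment, within 8 mm of mid-span each way, 0.08 rad of its line and 4 mm of bearing height; both at rest (x of pier_box in the frame of pier_top between -0.007 and 0.007 m and y of pier_box in the frame of pier_top between -0.007 and 0.007 m and z of pier_box in the frame of pier_top between -0.004 and 0.004 m and angle between each of pier_box, deck's own z axis and vertical below 0.06 rad and angle between the x axis of pier_box and the x axis of viaduct, either way round below 0.1 rad and x of deck in the frame of span_seat between -0.008 and 0.008 m and y of deck in the frame of span_seat between -0.008 and 0.008 m and z of deck in the frame of span_seat between 0.005 and 0.013 m and angle between the y axis of deck and the y axis of viaduct, either way round below 0.08 rad and linear speed of each of pier_box, deck below 0.01 m/s); the robot touches nothing.
It fails at once if the deck section toppled over (turned faster than 7 rad/s) (angular speed of deck above 7 rad/s).
It fails at once if the steam engine was moved by more than 20 mm (distance of engine from where it was at the start of the episode above 0.02 m).
It fails at once if a tank wagon was moved by more than 20 mm (distance of wagon_1 from where it was at the start of the episode above 0.02 m).
It fails at once if a tank wagon was moved by more than 20 mm (distance of wagon_2 from where it was at the start of the episode above 0.02 m).
It fails at once if the signal cabin was moved by more than 20 mm (distance of cabin from where it was at the start of the episode above 0.02 m).
It also fails if it takes over 72 s, if anything falls off the work surface, if the arm or the gripper's body presses on something with over 40 N, if the wrist force passes 120 N, or if a joint passes its speed limit or range.

## Working session

There is one attempt and no reset: what is moved stays moved. The work goes in short steps, each a Python script; the robot and the scene stay as the last script left them, time stands still between calls to the robot, and variables do not carry over. Pictures are saved under pics/ and viewed, at most 10 in all, crops included, and the job is handed in when it is done.

```bash
ls; mkdir -p pics
cat > h.py <<'E'
import numpy as np, cv2
from station import arm
def cloud(name):
    im,d=arm.get_image(name); m=arm.camera_model(name)
    f=im.shape[0]/2/np.tan(np.radians(m["vertical_fov"])/2)
    v,u=np.mgrid[:im.shape[0],:im.shape[1]]
    P=np.stack([(u-m["cx"])/f*d,(v-m["cy"])/f*d,d],-1)
    R=np.array(m["R"]);t=np.array(m["t"])
    W=(P-t)@R
    W[d<=0]=np.nan
    return im,d,W
E
python3 - <<'E'
from h import *
np.set_printoptions(precision=3,suppress=True)
for n in ("top","side"):
    im,d,W=cloud(n); cv2.imwrite(f"pics/{n}0.png",im); np.savez(f"{n}0.npz",im=im,W=W)
    m=arm.camera_model(n); print(n,m["vertical_fov"],-np.array(m["R"]).T@np.array(m["t"]),np.array(m["R"])[2])
    for k in ("pier_box","deck","viaduct","engine","cabin","wagon_1"):
        for r in arm.cut_out(n,k):
            Q=W[r["pixels"]]; print(k,round(r["p"],2),np.round(r["uv"]),r["pixels"].sum(),np.nanmedian(Q,0),np.nanpercentile(Q,3,axis=0),np.nanpercentile(Q,97,axis=0))
print(arm.get_obs()["time"])
E
```

```text
pics
top 51.25622006040425 [ 0.486 -0.054  1.296] [ 0.08   0.013 -0.997]
pier_box 0.9 [184. 242.] 599 [0.478 0.257 0.042] [0.452 0.22  0.025] [0.506 0.297 0.047]
pier_box 0.76 [222. 249.] 332 [0.464 0.138 0.031] [0.434 0.112 0.013] [0.492 0.162 0.036]
pier_box 0.7 [200. 278.] 216 [0.371 0.199 0.023] [0.349 0.176 0.001] [0.391 0.222 0.028]
deck 0.86 [322. 205.] 1188 [ 0.575 -0.146  0.022] [ 0.54  -0.216  0.002] [ 0.61  -0.076  0.027]
deck 0.72 [172. 192.] 1888 [0.627 0.27  0.086] [0.592 0.109 0.01 ] [0.664 0.374 0.094]
viaduct 0.69 [170. 190.] 1838 [0.626 0.274 0.087] [0.59  0.111 0.02 ] [0.662 0.374 0.094]
viaduct 0.33 [323. 207.] 1075 [ 0.574 -0.148  0.022] [ 0.542 -0.215  0.018] [ 0.609 -0.076  0.027]
engine 0.87 [208. 143.] 829 [0.768 0.181 0.052] [0.754 0.103 0.004] [0.796 0.24  0.072]
cabin 0.59 [404. 276.] 1212 [ 0.388 -0.362  0.081] [ 0.345 -0.411  0.017] [ 0.428 -0.322  0.095]
wagon_1 0.95 [329. 146.] 512 [ 0.759 -0.166  0.048] [ 0.746 -0.218  0.012] [ 0.779 -0.119  0.057]
wagon_1 0.8 [269. 143.] 519 [0.763 0.004 0.048] [ 0.75  -0.048  0.013] [0.783 0.059 0.056]
side 54.48785
[... 386 characters left out ...]
214  0.01 ] [ 0.608 -0.071  0.024]
viaduct 0.62 [204. 338.] 5907 [0.621 0.306 0.086] [0.588 0.119 0.006] [0.66  0.379 0.092]
viaduct 0.19 [283. 202.] 1010 [ 0.572 -0.127  0.022] [ 0.539 -0.209  0.01 ] [ 0.605 -0.071  0.024]
engine 0.57 [143. 286.] 2086 [0.763 0.205 0.048] [0.753 0.111 0.007] [0.792 0.246 0.069]
cabin 0.87 [365. 152.] 1255 [ 0.386 -0.332  0.07 ] [ 0.344 -0.413  0.001] [ 0.426 -0.322  0.092]
cabin 0.34 [282. 208.] 1118 [ 0.573 -0.131  0.022] [ 0.539 -0.215  0.001] [ 0.609 -0.071  0.024]
wagon_1 0.89 [215. 186.] 610 [ 0.754 -0.148  0.039] [ 0.746 -0.211  0.005] [ 0.777 -0.114  0.054]
wagon_1 0.79 [188. 227.] 899 [0.759 0.023 0.04 ] [ 0.751 -0.041  0.005] [0.781 0.06  0.054]
0.7
```

View pics/top0.png

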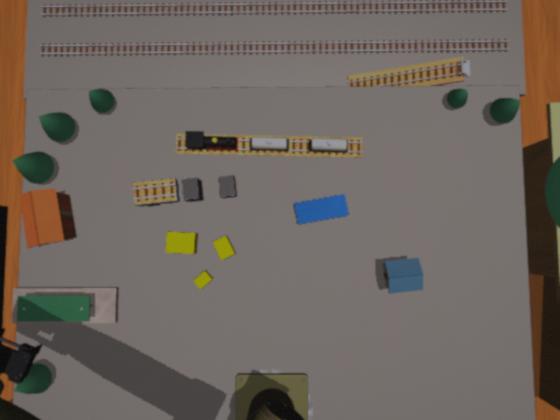

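View pics/side0.png

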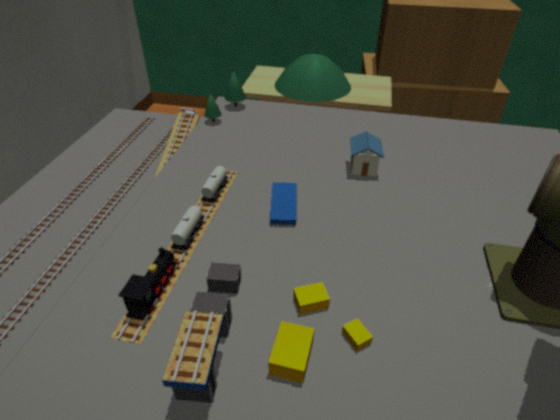

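Run:
```python
from h import *
np.set_printoptions(precision=4,suppress=True)
def rect(Q,l):
    # outline of level top points
    r=cv2.minAreaRect((Q[:,:2]*1000).astype(np.float32)); print(l,len(Q),"c",np.array(r[0]),"size",np.array(r[1]),"ang",r[2],"z",np.median(Q[:,2]))
for n in ("top","side"):
    z=np.load(n+"0.npz");W=z["W"]
    def sel(x0,x1,y0,y1,z0,z1):
        Q=W.reshape(-1,3); 
        return Q[(Q[:,0]>x0)&(Q[:,0]<x1)&(Q[:,1]>y0)&(Q[:,1]<y1)&(Q[:,2]>z0)&(Q[:,2]<z1)]
    rect(sel(.42,.505,.1,.18,.025,.04),n+" midbox")
    rect(sel(.52,.63,-.24,-.05,.017,.03),n+" deck")
    rect(sel(.57,.68,.2,.4,.083,.098),n+" approach")
    rect(sel(.57,.68,.13,.25,.064,.075),n+" abut")
    rect(sel(.57,.68,.05,.15,.034,.045),n+" pier")
    print(n,"board z",np.median(sel(.45,.5,-.1,.05,-.02,.02)[:,2]))
```

```text
top midbox 316 c [464.2089 137.9887] size [59.5419 43.7295] ang 26.926864624023438 z 0.030919999669428277
top deck 1097 c [ 575.0682 -145.5593] size [ 64.306 149.893] ang 10.005192756652832 z 0.022473975203383442
top approach 992 c [621.8278 321.8092] size [ 64.8356 121.6886] ang 6.20668888092041 z 0.09035308314173945
top abut 314 c [631.8315 227.4687] size [60.7943 44.1154] ang 5.639498233795166 z 0.07058496365659274
top pier 303 c [641.9012 128.2654] size [61.4297 44.4429] ang 5.907106399536133 z 0.041022797332406206
top board z 0.0006270383985392894
side midbox 620 c [463.4174 137.1756] size [60.2461 46.5736] ang 26.658531188964844 z 0.029853043047550695
side deck 970 c [ 575.9771 -146.7377] size [ 62.2988 153.395 ] ang 10.108412742614746 z 0.021794693231504868
side approach 3045 c [621.4424 320.5095] size [ 65.0407 121.8019] ang 6.157797813415527 z 0.08909664648605281
side abut 715 c [631.066  226.3877] size [61.2072 45.3498] ang 5.641451358795166 z 0.06984967360186398
side pier 552 c [641.6185 126.8735] size [61.0922 46.0635] ang 4.695902347564697 z 0.03980565228788782
side board z -3.660205415238208e-05
```

The top view shows the deck plain side up at pixel (322,205), the middle-sized yellow box at (222,248), the short pier at (227,187), and the abutment and approach at (190,190) and (155,190). The side view agrees: box (313,297), deck (284,203), pier (224,277). All measured sizes and heights match the given ones. I'll place the box first and search the IK for a deck flip in two grasps.

```bash
cat >> h.py <<'E'
from scipy.spatial.transform import Rotation as Rn
VO=np.array([.6366,.1773]); VY=5.9           # viaduct origin, yaw
def vp(x,y,z):
    a=np.radians(VY); return [VO[0]+x*np.cos(a)-y*np.sin(a), VO[1]+x*np.sin(a)+y*np.cos(a), z]
def pose(g,phi,th,s):
    """TCP pose for grasp point g; closing axis s*n (n at yaw phi), tool tilted th from down towards n+90deg"""
    p,t=np.radians([phi,th]); n=np.array([np.cos(p),np.sin(p),0]); h=np.array([-n[1],n[0],0])
    z=-np.cos(t)*np.array([0,0,1])+np.sin(t)*h; y=s*n
    return list(np.array(g)+.002*z), list(Rn.from_matrix(np.c_[np.cross(y,z),y,z]).as_euler('xyz',degrees=True))
def ik(*a): return arm.inverse_kinematics(*pose(*a))
def st():
    o=arm.get_obs(); print("t",round(o["time"],2),"w",np.round(o["gripper_width"],3),"ff",np.round(o["finger_force"],1),"F",np.round(o["force"],1),"tcp",np.round(o["tcp_pos"],4),"q",np.round(o["qpos"],0))
E
python3 - <<'E'
from h import *
B=[.4638,.1376]
q0=np.array(arm.get_obs()["qpos"])
best=None
for s in (1,-1):
    a=ik(B+[.024],116.8,0,s); b=ik(vp(0,-.05,.065),VY+90,0,s)
    if a is not None and b is not None:
        c=np.abs(np.array(a)-q0).max()+np.abs(np.array(b)-a).max(); print(s,np.round(a),np.round(b))
        if best is None or c<best[0]: best=(c,s)
s=best[1]
arm.set_gripper(.75)
arm.move_pose(*pose(B+[.12],116.8,0,s))
arm.move_linear(*pose(B+[.024],116.8,0,s)); st()
arm.set_gripper(0); st()
arm.move_linear(*pose(B+[.13],116.8,0,s)); st()
arm.move_pose(*pose(vp(0,-.05,.13),VY+90,0,s))
arm.move_linear(*pose(vp(0,-.05,.0655),VY+90,0,s),max_speed=.08); st()
# deck options
res=[]
D=np.array([.5755,-.146]); dphi=10.
def chain(opt,C,phi,s1,s2):
    o=opt; h=lambda p:np.array([-np.sin(np.radians(p)),np.cos(np.radians(p))])
    seq=[(list(D+o*.02*h(dphi))+[.025],dphi,-20*o,s1),(list(D+o*.02*h(dphi))+[.16],dphi,-20*o,s1)]
    seq+=[(list(C)+[.16],phi,o*t,s1) for t in (-20,10,40,70)]+[(list(C-o*h(phi)*.009)+[.097],phi,70*o,s1),(list(C-o*h(phi)*.15)+[.15],phi,70*o,s1)]
    seq2=[(list(C+o*h(phi)*.15)+[.15],phi,-70*o,s2),(list(C)+[.085],phi,-70*o,s2)]+[(list(C)+[.2],phi,o*t,s2) for t in (-70,-40,-10,20)]
    seq2+=[(vp(0,-o*.01,.15),VY,20*o,s2),(vp(0,-o*.01,.08),VY,20*o,s2)]
    return seq,seq2
for opt in (1,-1):
  for x in (.45,.52,.58):
    for y in (-.2,-.1,0,.1):
      for phi in (-30,-15,0,10,25,40):
        for i in (0,1):
          for s in (1,-1):
            seq=chain(opt,np.array([x,y]),phi,s,s)[i]
            q=[]
            for a in seq:
                k=ik(*a)
                if k is None: break
                q.append(k)
            else:
                q=np.array(q); res.append((opt,x,y,phi,i,s,np.abs(np.diff(q,axis=0)).max(),q[:,4].min()))
            
import collections
g=collections.defaultdict(dict)
for r in res: 
    k=r[:4]; o=g[k].get(r[4]); 
    if o is None or r[6]<o[6]: g[k][r[4]]=r
print(len(res))
L=sorted([max(v[0][6],v[1][6]),k,v[0][5:],v[1][5:]] for k,v in g.items() if len(v)==2)
for l in L[:12]: print(l)
if not L:
  for k,v in list(g.items())[:40]: print(k,v)
E
```

```text
1 [  10.   -0.  124.   -0.   56. -107.] [  7.  16. 101.  -0.  63. -89.]
-1 [ 10.  -0. 124.  -0.  56.  73.] [  7.  16. 101.  -0.  63.  91.]
t 4.03 w 0.751 ff 0.0 F [0.3 0.3 0.2] tcp [0.4645 0.1379 0.0227] q [ 10.  -0. 124.  -0.  56.  73.]
t 4.6 w 0.459 ff 30.0 F [-0.9 -0.1  3. ] tcp [0.4641 0.1376 0.0225] q [ 10.  -0. 124.  -0.  56.  73.]
t 5.46 w 0.461 ff 30.0 F [ 0.1 -0.3 -2.7] tcp [0.4627 0.1374 0.1265] q [ 10.  -9. 121.  -0.  68.  73.]
t 7.16 w 0.46 ff 30.0 F [-1.1  0.1 -2.5] tcp [0.6421 0.1276 0.0637] q [  7.  16. 101.   0.  63.  91.]Traceback (most recent call last):
  File "<stdin>", line 37, in <module>
  File "h.py", line 21, in ik
    def ik(*a): return arm.inverse_kinematics(*pose(*a))
                       ~~~~~~~~~~~~~~~~~~~~~~^^^^^^^^^^^
ValueError: time passes only in moves, steps and waits
```

Run:
```python
from h import *
s=-1
arm.move_linear(*pose(vp(0,-.05,.0645),VY+90,0,s),max_speed=.02); st()
arm.set_gripper(.65); st()
arm.move_linear(*pose(vp(0,-.05,.16),VY+90,0,s)); st()
n=0
def try_(C,phi,th,z,s):
    global n; n+=1
    q=ik(C+[z],phi,th,s); return None if q is None else np.round(q).astype(int).tolist()
try:
  for C in ([.5,-.05],[.58,-.1]):
    for phi in (0,20,-20):
      for th in (70,-70): print(C,phi,th,try_(C,phi,th,.095,1),try_(C,phi,th,.095,-1))
except ValueError as e: print(n,e)
```

```text
t 7.41 w 0.457 ff 30.0 F [ 0.3 -0.2 -2.8] tcp [0.6418 0.1276 0.0626] q [  7.  16. 101.   0.  63.  91.]
t 7.97 w 0.654 ff 0.0 F [0.5 0.4 0.2] tcp [0.6418 0.1276 0.0627] q [  7.  16. 101.  -0.  63.  91.]
t 8.76 w 0.647 ff 0.0 F [-0.1 -0.2  0.8] tcp [0.6411 0.1275 0.1569] q [ 7. 11. 98.  0. 72. 91.]
[0.5, -0.05] 0 70 [-37, 22, 112, 50, 100, -54] [-37, 22, 112, 50, 100, 126]
[0.5, -0.05] 0 -70 [17, 18, 118, -64, 87, 48] [17, 18, 118, -64, 87, -132]
[0.5, -0.05] 20 70 [-31, 29, 102, 39, 109, -60] [-31, 29, 102, 39, 109, 120]
[0.5, -0.05] 20 -70 None None
[0.5, -0.05] -20 70 [-41, 14, 122, 61, 89, -50] [-41, 14, 122, 61, 89, 130]
[0.5, -0.05] -20 -70 [13, 25, 107, -53, 99, 51] [13, 25, 107, -53, 99, -129]
[0.58, -0.1] 0 70 [-36, 31, 99, 51, 102, -50] [-36, 31, 99, 51, 102, 130]
[0.58, -0.1] 0 -70 [10, 23, 110, -69, 83, 44] [10, 23, 110, -69, 83, -136]
[0.58, -0.1] 20 70 [-31, 38, 88, 40, 113, -56] [-31, 38, 88, 40, 113, 124]
[0.58, -0.1] 20 -70 None None
[0.58, -0.1] -20 70 [-40, 23, 110, 62, 90, -47] [-40, 23, 110, 62, 90, 133]
[0.58, -0.1] -20 -70 [7, 31, 98, -57, 97, 46] [7, 31, 98, -57, 97, -134]
```

```bash
cat >> h.py <<'E'
D=np.array([.5755,-.146]); DP=10.; C=np.array([.52,.02])
hv=lambda p:np.array([-np.sin(np.radians(p)),np.cos(np.radians(p))])
G1=list(D+.02*hv(DP))
E
python3 - <<'E'
from h import *
np.set_printoptions(suppress=True,precision=0)
A=[(G1+[.12],DP,-20,1),(G1+[.026],DP,-20,1),(G1+[.16],DP,-20,1)]+[(list(C)+[.17],t/9,t,1) if 0 else (list(C)+[.17],0,t,1) for t in (-20,10,40,70)]+[(list(C)+[.095],0,70,1)]
Bq=[(list(C+[0,.07])+[.2],0,-70,1),(list(C)+[.085],0,-70,1)]+[(list(C)+[.2],0,t,1) for t in (-70,-40,-10,20)]+[(vp(0,-.01,.15),VY,20,1),(vp(0,-.01,.08),VY,20,1)]
ok=True
for a in A+Bq:
    q=ik(*a); ok&=q is not None; print(np.round(a[0],3).tolist(),a[2],None if q is None else np.array(q))
if ok:
    arm.set_gripper(.9)
    arm.move_pose(*pose(*A[0])); arm.move_linear(*pose(*A[1]),max_speed=.1); st()
    arm.set_gripper(0); st()
    arm.move_linear(*pose(*A[2])); st()
    im,d,W=cloud("side"); cv2.imwrite("pics/side1.png",im)
    for i in range(60): arm.sleep(0) if 0 else None
E
```

```text
[0.572, -0.126, 0.12] -20 [ -9.   2. 113. -22.  60.  -9.]
[0.572, -0.126, 0.026] -20 [ -9.  10. 115. -25.  51.  -4.]
[0.572, -0.126, 0.16] -20 [ -9.  -0. 111. -21.  64. -11.]
[0.52, 0.02, 0.17] -20 [  7.  -4. 114. -21.  74.  13.]
[0.52, 0.02, 0.17] 10 [ -9.  -6. 115.  10.  73. -12.]
[0.52, 0.02, 0.17] 40 [-22.   0. 115.  37.  84. -32.]
[0.52, 0.02, 0.17] 70 [-30.  13. 114.  56. 100. -45.]
[0.52, 0.02, 0.095] 70 [-30.  21. 114.  55.  96. -51.]
[0.52, 0.09, 0.2] -70 [ 29.  16. 106. -57. 101.  41.]
[0.52, 0.02, 0.085] -70 [ 23.  23. 111. -60.  91.  49.]
[0.52, 0.02, 0.2] -70 [ 23.  12. 111. -61.  97.  39.]
[0.52, 0.02, 0.2] -40 [ 15.  -0. 112. -39.  83.  25.]
[0.52, 0.02, 0.2] -10 [  2.  -7. 113. -10.  75.   4.]
[0.52, 0.02, 0.2] 20 [-14.  -7. 113.  20.  79. -19.]
[0.638, 0.167, 0.15] 20 [  2.  12.  99.  21.  72. -11.]
[0.638, 0.167, 0.08] 20 [  2.  16. 101.  22.  66. -14.]
t 12.03 w 0.896 ff 0.0 F [ 0.  0. -0.] tcp [ 1. -0.  0.] q [ -9.  10. 115. -25.  51.  -4.]
t 12.52 w 0.668 ff 30.0 F [-1.  1.  2.] tcp [ 1. -0.  0.] q [ -9.  10. 115. -25.  51.  -4.]
t 13.56 w 0.672 ff 30.0 F [-0.  0. -3.] tcp [ 1. -0.  0.] q [ -9.  -0. 111. -21.  64. -11.]
```

View pics/side1.png

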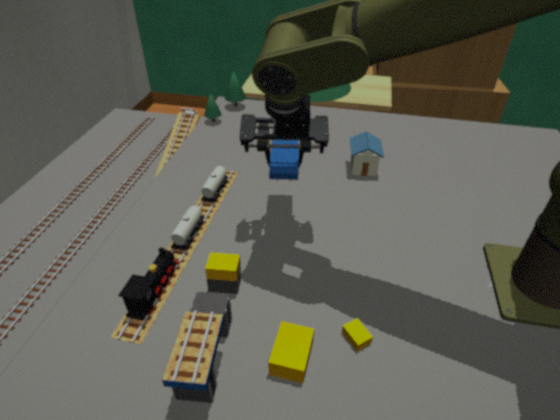

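The box sits on the pier at (223,265), and the deck is held level in the gripper at (285,158). Next I'll turn the deck upright and check its tilt before setting it down.

```bash
cat >> h.py <<'E'
def upright(tag):
    """fit the vertical face of the standing deck seen by the side camera"""
    im,d,W=cloud("side"); cv2.imwrite(f"pics/{tag}.png",im)
    r=[r for r in arm.cut_out("side","deck") if abs(np.nanmedian(W[r["pixels"]],0)[:2]-C).max()<.08]
    if not r: print("deck not found"); return None
    Q=W[r[0]["pixels"]]; Q=Q[~np.isnan(Q).any(1)]
    Q=Q[(np.abs(Q[:,:2]-C)<.07).all(1)]
    for _ in range(4):
        A=np.c_[Q[:,0],Q[:,2],np.ones(len(Q))]; c=np.linalg.lstsq(A,Q[:,1],rcond=None)[0]; e=Q[:,1]-A@c
        k=np.abs(e)<max(.002,1.5*e.std()); Qk=Q[k]
        if k.all(): break
        Q=Qk
    print(tag,"n",len(Q),"lean deg (y per z)",np.degrees(np.arctan(c[1])),"yaw deg",np.degrees(np.arctan(c[0])),"x",np.percentile(Q[:,0],[1,50,99]),"z",np.percentile(Q[:,2],[1,99]),"y at mid",c@[Q[:,0].mean(),Q[:,2].mean(),1])
E
python3 - <<'E'
from h import *
np.set_printoptions(suppress=True,precision=4)
for t in (-20,10,40,70): arm.move_pose(*pose(list(C)+[.17],0,t,1))
st(); upright("up1")
arm.move_linear(*pose(list(C)+[.105],0,70,1),max_speed=.08); st(); upright("up2")
E
```

```text
t 15.79 w 0.671 ff 30.0 F [-0.4  0.3 -1.2] tcp [0.5199 0.0228 0.1684] q [-30.  13. 114.  56. 100. -45.]
up1 n 1492 lean deg (y per z) 0.056131178368261134 yaw deg 0.2901528825073898 x [0.4884 0.5185 0.55  ] z [0.0764 0.2231] y at mid 0.042984871931441765
t 16.86 w 0.674 ff 30.0 F [ 0.6 -0.1 -1.4] tcp [0.5203 0.0217 0.1046] q [-30.  20. 114.  55.  96. -51.]
up2 n 1298 lean deg (y per z) -0.2306245561598681 yaw deg 0.27455066676490797 x [0.4889 0.5192 0.5502] z [0.0127 0.1594] y at mid 0.04188052570399458
```

View pics/up2.png

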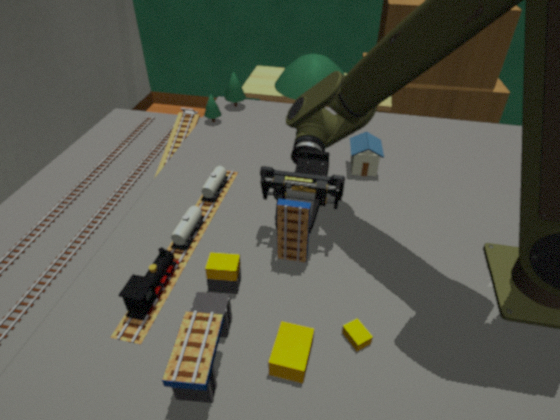

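Deck upright at (292,230), lean about 0.2°. Lowering it and releasing.

Run:
```python
from h import *
np.set_printoptions(suppress=True,precision=4)
z=.0975
arm.move_linear(*pose(list(C)+[z],0,70,1),max_speed=.04); st()
f0=arm.get_obs()["force"][2]
while z>.092:
    z-=.001; arm.move_linear(*pose(list(C)+[z],0,70,1),max_speed=.02)
    f=arm.get_obs()["force"][2]; print(round(z,4),round(f,2))
    if f-f0>2.5: break
arm.sleep(.2); st()
arm.set_gripper(.85); arm.sleep(.2); st(); upright("up3")
zt=np.array([0,np.sin(np.radians(70)),-np.cos(np.radians(70))])
g=np.r_[C,z]-.065*zt
arm.move_linear(*pose(list(g),0,70,1),max_speed=.08)
upright("up4")
arm.move_linear(*pose([g[0],g[1],.27],0,70,1)); st()
```

```text
t 17.29 w 0.667 ff 30.0 F [-0.6 -0.3 -2.6] tcp [0.5198 0.022  0.0966] q [-30.  20. 114.  55.  96. -51.]
0.0965 -2.16
0.0955 0.25
t 17.99 w 0.673 ff 30.0 F [-0.4 -0.2  0.2] tcp [0.5201 0.0219 0.0952] q [-30.  21. 114.  55.  96. -51.]
t 18.75 w 0.852 ff 0.0 F [-0.4 -0.3 -0.6] tcp [0.52   0.0219 0.0948] q [-30.  21. 114.  55.  96. -51.]
up3 n 1283 lean deg (y per z) -0.10689473879877726 yaw deg 0.27708388004292056 x [0.4883 0.5194 0.5501] z [0.0024 0.1503] y at mid 0.04206578312337231
up4 n 1261 lean deg (y per z) -0.0334715966178929 yaw deg 0.3471475126427703 x [0.4886 0.5194 0.5501] z [0.0043 0.1502] y at mid 0.042129154358903236
t 21.08 w 0.847 ff 0.0 F [-0.3  0.3 -1.1] tcp [ 0.5196 -0.039   0.2682] q [-35.   8. 108.  55. 109. -39.]
```

Run:
```python
from h import *
np.set_printoptions(suppress=True,precision=4)
S=[.5197,.0325]
for a in [([.52,.03,.32],0,30,1),([.52,.06,.32],0,-20,1),([.52,.13,.27],0,-70,1)]: arm.move_pose(*pose(*a))
arm.set_gripper(.87)
arm.move_linear(*pose([S[0],.12,.114],0,-70,1)); st(); upright("up5")
arm.move_linear(*pose(S+[.082],0,-70,1),max_speed=.06); st(); upright("up6")
arm.set_gripper(0); arm.sleep(.2); st()
arm.move_linear(*pose(S+[.11],0,-70,1),max_speed=.05); st(); upright("up7")
arm.move_linear(*pose(S+[.2],0,-70,1)); st()
```

```text
t 24.56 w 0.875 ff 0.0 F [ 0.1  0.4 -0.2] tcp [0.5203 0.1185 0.1143] q [ 31.  25. 104. -55.  99.  48.]
up5 n 658 lean deg (y per z) -0.19479230290598787 yaw deg 0.10118903566992302 x [0.4886 0.5255 0.5502] z [0.0578 0.1506] y at mid 0.04204428166219319
t 26.36 w 0.871 ff 0.0 F [0.3 0.4 0.2] tcp [0.5199 0.0309 0.0815] q [ 24.  24. 110. -59.  92.  49.]
up6 n 282 lean deg (y per z) -1.9876655490590958 yaw deg -0.3309610168410305 x [0.5046 0.5379 0.5502] z [0.0962 0.1507] y at mid 0.041691451922719835
t 27.12 w 0.671 ff 30.0 F [ 1.3 -0.2  0.1] tcp [0.5197 0.0306 0.0813] q [ 24.  24. 110. -59.  92.  49.]
t 27.82 w 0.668 ff 30.0 F [ 0.6 -0.5 -3. ] tcp [0.5196 0.0306 0.1093] q [ 24.  21. 111. -59.  93.  47.]
up7 n 246 lean deg (y per z) -2.33988128800985 yaw deg -1.027656719702759 x [0.5094 0.5379 0.5503] z [0.1277 0.1788] y at mid 0.04177258924335578
t 28.68 w 0.67 ff 30.0 F [-0.   0.3 -3. ] tcp [0.5192 0.0305 0.1984] q [ 24.  13. 110. -60.  98.  39.]
```

View pics/up7.png

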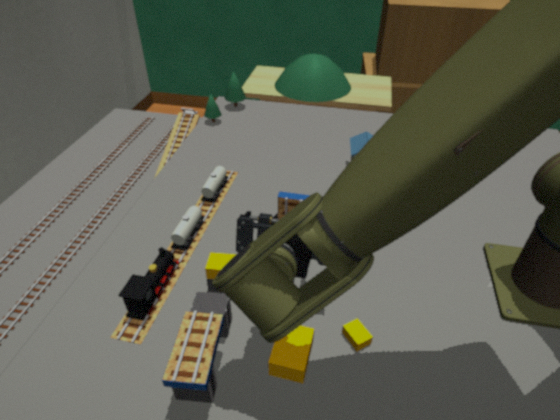

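The deck is held from the track side, with its top visible at (294,203) above the gripper. I'll turn it track-up at the same spot, check the box on the pier, then hover over the span and check the deck.

```bash
cat >> h.py <<'E'
def rects(x0,x1,y0,y1,z0,z1,tag,save=None):
    for n in ("top","side"):
        im,d,W=cloud(n)
        if save: cv2.imwrite(f"pics/{save}_{n}.png",im)
        Q=W.reshape(-1,3); Q=Q[(Q[:,0]>x0)&(Q[:,0]<x1)&(Q[:,1]>y0)&(Q[:,1]<y1)&(Q[:,2]>z0)&(Q[:,2]<z1)]
        if len(Q)<20: print(tag,n,"few",len(Q)); continue
        r=cv2.minAreaRect((Q[:,:2]*1000).astype(np.float32))
        a=np.radians(VY); e=np.array(r[0])/1000-VO; M=np.array([[np.cos(a),np.sin(a)],[-np.sin(a),np.cos(a)]])
        A=np.c_[(Q[:,:2]-VO)@M.T,np.ones(len(Q))]; c=np.linalg.lstsq(A,Q[:,2],rcond=None)[0]
        print(tag,n,len(Q),"viaduct-frame mm",M@e*1000,"size",np.array(r[1]),"ang",r[2],"z",np.median(Q[:,2]),"slope deg",np.degrees(c[:2]))
E
python3 - <<'E'
from h import *
np.set_printoptions(suppress=True,precision=2)
for t in (-40,-10,20): arm.move_pose(*pose([.52,.03,.2],0,t,1))
st()
rects(.58,.70,.07,.17,.064,.078,"box")
rects(.58,.70,.18,.26,.064,.075,"abut")
arm.move_pose(*pose(vp(0,-.007,.16),VY,20,1)); st()
arm.move_linear(*pose(vp(0,-.007,.11),VY,20,1),max_speed=.08); st()
rects(.56,.71,.06,.26,.105,.13,"deck",save="hov")
E
```

```text
t 30.23 w 0.672 ff 30.0 F [-0.3 -0.6 -2.3] tcp [0.52 0.03 0.2 ] q [-13.  -7. 114.  20.  79. -18.]
box top 331 viaduct-frame mm [ -0.4  -48.84] size [60.89 44.69] ang 5.487492561340332 z 0.07072317986450535 slope deg [-0.56 -0.19]
box side 580 viaduct-frame mm [ -0.66 -50.44] size [60.6  47.17] ang 6.497552871704102 z 0.06969196778867753 slope deg [ 0.43 -1.26]
abut top 327 viaduct-frame mm [ 0.22 56.62] size [60.12 57.43] ang 4.787789344787598 z 0.07094726807797463 slope deg [-0.3   0.83]
abut side 714 viaduct-frame mm [-0.67 55.46] size [61.97 57.81] ang 6.2373857498168945 z 0.06990624171964832 slope deg [0.66 0.19]
t 31.21 w 0.673 ff 30.0 F [ 0.  -0.  -2.3] tcp [0.64 0.17 0.16] q [  2.  11.  99.  21.  73. -11.]
t 31.98 w 0.67 ff 30.0 F [ 0.3  0.1 -1.5] tcp [0.64 0.17 0.11] q [  2.  14. 101.  22.  68. -12.]
deck top 498 viaduct-frame mm [ 0.1  46.02] size [65.39 59.15] ang 4.033278465270996 z 0.12167879122263026 slope deg [ 1.27 -0.35]
deck side 2576 viaduct-frame mm [-0.06  1.04] size [ 82.14 149.75] ang 4.51676082611084 z 0.12089654793020309 slope deg [ 1.2  -1.56]
```

View pics/hov_side.png

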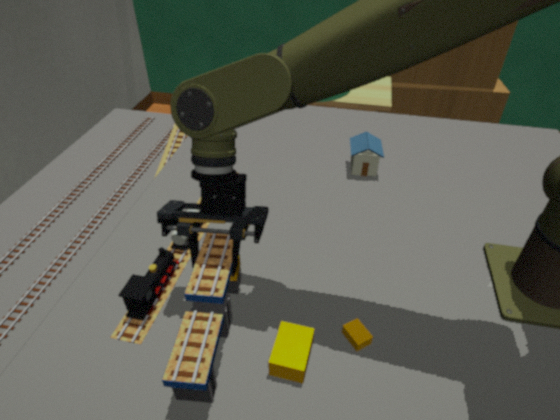

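Pier box at (-0.5,-49.7) mm in the viaduct frame, top at 70 mm. The deck hovers track-up at (212,265), aligned within about 1 mm. Lowering onto the bearings.

Run:
```python
from h import *
np.set_printoptions(suppress=True,precision=2)
z=.085
arm.move_linear(*pose(vp(0,-.007,z),VY,20,1),max_speed=.06); st()
f0=arm.get_obs()["force"][2]
while z>.074:
    z-=.001; arm.move_linear(*pose(vp(0,-.007,z),VY,20,1),max_speed=.02)
    f=arm.get_obs()["force"][2]; print(round(z,4),round(f,2))
    if f>1.5: break
arm.sleep(.2); st()
arm.set_gripper(.85); arm.sleep(.2); st()
arm.move_linear(*pose(vp(0,-.007-.1*np.sin(np.radians(20)),z+.1*np.cos(np.radians(20))),VY,20,1),max_speed=.1)
arm.move_pose(*pose([.40,.0,.3],0,0,1)); st()
rects(.56,.71,.08,.249,.083,.1,"deck",save="fin")
rects(.58,.70,.06,.17,.064,.075,"boxvis")
```

```text
t 32.65 w 0.672 ff 30.0 F [-0.3 -0.3 -2.6] tcp [0.64 0.17 0.08] q [  2.  16. 101.  22.  66. -13.]
0.084 -2.47
0.083 -2.06
0.082 -2.56
0.081 -2.44
0.08 -2.88
0.079 -2.75
0.078 -2.56
0.077 6.2
t 34.85 w 0.669 ff 30.0 F [-2.6 -2.   5.7] tcp [0.64 0.17 0.08] q [  2.  16. 101.  22.  65. -14.]
t 35.61 w 0.85 ff 0.0 F [1.  0.9 0. ] tcp [0.64 0.17 0.08] q [  2.  16. 102.  22.  65. -14.]
t 37.92 w 0.85 ff 0.0 F [-0.3  0.4 -0.1] tcp [0.4 0.  0.3] q [ -8. -28. 119.   0.  90.  -8.]
deck top 1205 viaduct-frame mm [ 0.33 -0.48] size [ 64.71 148.34] ang 5.682492733001709 z 0.08978074687852902 slope deg [0.16 0.31]
deck side 2223 viaduct-frame mm [-0.04 -0.69] size [ 64.43 150.84] ang 5.885781764984131 z 0.08876029907864903 slope deg [ 0.45 -0.01]
boxvis top few 7
boxvis side few 14
```

View pics/fin_side.png

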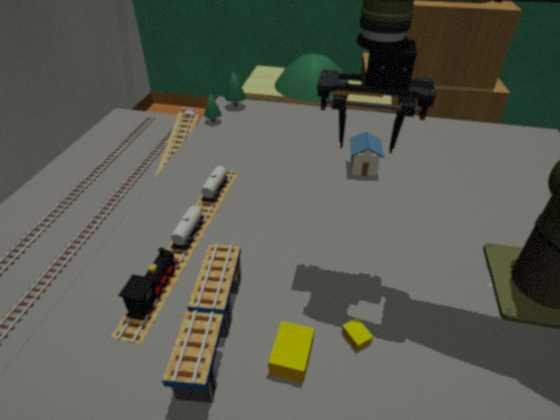

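The deck at (216,275) lies track-up, level and in line with the approach span at (197,345). It is within 1 mm of mid-span, and the gripper is clear. Handing in.

```bash
python3 -c "
from station import arm
print(arm.job_done())"
```

```text
the job is handed in; nothing more can be done
None
```

The span is closed and handed in: the pier box sat within about 1 mm of square on the short pier before the deck went on, and the deck lies track-up and level within 1 mm of mid-span; the hand-in call gave no verdict.

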